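Reassemble the pill crusher: turn the drying pestle end for end

TASK

Get the pink pill crusher ready for the morning round: lift the lid off the mortar and set it, knob up, flat on the ledge beside it. Lift the pestle out of the sloping drainer by its head, lay it down on the grey mat and let go, then take it again by its handle and stand it in the mortar head down, with its handle leaning on the rim. Leave the mortar where it stands, drop nothing, and do not disturb the bottle, the measuring cup or the tin.

Things in the scene. Friction and masses are not known exactly. Their poses are not given: they have to be found in the camera images.
- pestle_mid (a point): Middle of the pink pestle, on its axis, 80 mm from either end. Solid, round, 160 mm long, about 0.2 kg. Its x axis runs along the pestle from handle to head. It starts in the drainer, handle down, head up and out of the channel. The centre of mass is about 8 mm from here towards the head.
- pestle_head (a point): Centre of the pestle's head, on its axis, 50 mm from the middle. The head is a 34 mm thick cylinder from 16 mm behind this point to 14 mm beyond it, and rounds off to the pestle's end 30 mm beyond it. Behind the head a neck narrows to 21 mm.
- pestle_handle (a point): The place to hold the pestle's handle, on its axis, 45 mm from the middle and 35 mm from the handle's end. The handle is a plain round bar 24 mm thick from the end to 10 mm short of the middle.
- mortar_floor (a point): Centre of the inner floor of the pink mortar, a loose ceramic bowl, about 0.45 kg; z up. Height 66 mm, outer width 108 mm at the rim, 76 mm at the foot, wall 7 mm. This point is 10 mm above the ledge and 56 mm below the rim. Inside 70 mm wide at the floor, 94 mm at the rim. With head on its floor and handle on its rim the pestle leans some 50 degrees from vertical.
- lid_knob (a point): Middle of the upright round knob (25 mm thick, 23 mm tall) of the pink mortar lid, on its axis; z is the lid's up. The lid is a loose disc 110 mm across, 90 g, with a 5 mm locating step below that sits inside the mortar's mouth. This point is 25 mm above the lid's lowest face (and above the ledge when it lies there); the disc's top is 13 mm below it.
- mat: Fixed grey silicone mat, 160 mm along its x, 220 mm along its y, 4 mm thick. Origin at the middle of its underside, on the ledge.
- drainer: Fixed white drainer, foot 150 by 74 mm. A U channel, 30 mm inside, 5 mm walls, rises 40 degrees from level towards the drainer's +x (away from the robot). The pestle lies loose in it against a stop and lifts out. The walls stand 6 mm above the handle and hide it; they end 14 mm up from the pestle's middle. Origin under the foot, 75 mm below the pestle's starting middle.
- pill_bottle: Bystander: yellow pill bottle with white cap, 48 mm wide, 86 mm tall. Origin at the centre of its underside.
- measuring_cup: Bystander: glass measuring cup with a handle, 76 mm wide, 90 mm tall, handle reaching 69 mm from the axis at its +x side. Origin at the centre of its underside.
- tablet_tin: Bystander: flat steel tablet tin, 63 by 96 by 22 mm. Origin at the centre of its underside.
Not all that is in view belongs to the job. Of the things like the part that bears lid_knob, leave any that is purple; of the rest the smaller one is meant. There is more than one size of the part that bears pestle_mid; the job needs the smaller.

How it is judged (in metres and radians):
On the way, in this order (a step that is already met when the one before it is completed fails the run):
1. The pestle is lifted out of the drainer, held by its head (contact force between the fingers and pestle above 0.5 N and distance between the grasp point and pestle_head below 0.05 m and height (world z) of pestle_mid above 0.095 m), for 0.1 s.
2. The pestle lies flat on the mat, let go of (z of pestle_mid in the frame of mat below 0.03 m and x of pestle_mid in the frame of mat between -0.08 and 0.08 m and y of pestle_mid in the frame of mat between -0.11 and 0.11 m and angle between pestle_mid's own x axis and vertical between 1.4 and 1.74 rad and contact force between the fingers and pestle below 0.1 N), for 0.2 s.
3. The pestle is held by its handle and lifted clear of the mat (contact force between the fingers and pestle above 0.5 N and distance between the grasp point and pestle_handle below 0.045 m and height (world z) of pestle_mid above 0.05 m), for 0.2 s.
At the end, for the whole second after the job is handed in: Pestle let go and at rest in the mortar: head centre within 40 mm of the mortar's axis, 5 to 50 mm above its floor, handle up, at most 68 degrees from vertical. Mortar upright, within 40 mm of its start. Lid at rest on the ledge, knob up, flat within 6 degrees, over 100 mm from the mortar's axis (horizontal distance between pestle_head and mortar_floor below 0.04 m and z of pestle_head in the frame of mortar_floor between 0.005 and 0.05 m and angle between pestle_mid's own x axis and vertical above 1.95 rad and angle between each of mortar_floor, lid_knob's own z axis and vertical below 0.1 rad and distance of mortar_floor from where it was at the start of the episode below 0.04 m and height (world z) of lid_knob below 0.035 m and horizontal distance between lid_knob and mortar_floor above 0.1 m and linear speed of each of pestle, lid below 0.02 m/s); the robot touches nothing.
It fails at once if A bystander (bottle, cup or tin) is pushed more than 30 mm or tipped (distance of any of pill_bottle, measuring_cup, tablet_tin from where it was at the start of the episode above 0.03 m or angle between any of pill_bottle, measuring_cup, tablet_tin's own z axis and vertical above 0.35 rad).
It fails at once if The mortar is tipped over or carried away (angle between mortar_floor's own z axis and vertical above 0.4 rad or distance of mortar_floor from where it was at the start of the episode above 0.08 m).
It fails at once if The pestle is dropped (falls free by more than about 25 mm) (linear speed of pestle above 0.7 m/s and not (contact force between the fingers and pestle above 0.2 N)).
It fails at once if The lid is dropped (falls free by more than about 25 mm) (linear speed of lid above 0.7 m/s and not (contact force between the fingers and lid above 0.2 N)).
It also fails if it takes over 62 s, if anything falls off the work surface, if the arm or the gripper's body presses on something with over 40 N, if the wrist force passes 120 N, or if a joint passes its speed limit or range.

ROBOT

A 6-joint arm with a two-finger parallel gripper is mounted at the origin on the work surface. World frame = base frame: x ahead of the robot, y to its left, z up, the work surface at z = 0. Lengths are in mm, angles in rad, forces in N, time in s.
With the tool pointing down it reaches from about 400 to 925 mm from the base axis. Payload 12.5 kg.
Tool frame: the origin (TCP) lies between the finger pads; the fingertips stand 11 mm ahead of it and the grasp point (between the pads) lies 8 mm behind it (env.tip_extent is the distance from the TCP to the fingertips, in mm); x points along the fingers, z is the direction in which the jaws open and shut, and the axes are right-handed (so a half turn about x gives the same grasp; the last joint's range is limited). The gripper opens to 95 mm and grips with 3 to 60 N. Pads are 20 mm wide; open, the fingers measure 119 mm over their backs; the gripper's body (75 mm by 180 mm) begins 59 mm behind the grasp point.
Start: joints at [-1.341, 0.491, 1.559, -0, 1.092, -0.106], TCP at [205.976, -590.101, 225.661] pointing down, gripper open.
Joint ranges: [-3.1, 3.1], [-0.84, 2.19], [0.05, 2.79], [-1.13, 4.28], [0.06, 2.93], [-2.69, 2.69]. Speed limits (rad/s): [2.22, 2.22, 2.79, 3.14, 3.14, 3.14].

INTERFACE

Orientations are given as [roll, pitch, yaw] about the fixed x, y, z axes, in that order (R = Rz(yaw) Ry(pitch) Rx(roll)).
In Python, from cell import status, imaging, env gives the robot as it stands. The module is installed in compiled form; this text tells all that it offers.
- The arm moves only by the tool apply_moves, never from a script. Its argument "increments" is a list of rows, each a list of 5 numbers: the closure, from 0 (fully open) to 1 (shut), then the shift along the tool's x, y, z in mm, then the turn about the tool's x in degrees. A call has 1 to 10 rows; each row shifts and turns the commanded pose from where the row before left it, along the tool's axes as they then stand; what a row does not reach is not made up. A row lasts 1/10 s, in which the tool goes at most 50 mm and 8.59 degrees, less where a joint would pass 70% of its speed; a pose out of reach is approached as far as the arm can. A call with a gripper value outside its range is refused whole. The fingers move at their own pace and stop on an object; the grip force is fixed at half the most. Time passes only in rows, so rows that do not move let the fingers close. It gives the time, the measured TCP pose, the force and the opening at its end, in the units of the state.
- status.state(): the state, without advancing time (a new reading comes with each control period).
- imaging.read_camera(name): name is "side" or "top"; returns a dict with "pixels" (480x640x3 uint8, red, green, blue), "fovy" (degrees; the focal length in pixels is half the picture's height over the tangent of half this angle, whatever the lens; pixels are square), "cx", "cy" (the principal point, pixels), "distortion" ([k1, k2, p1, p2, k3] as OpenCV has them; the pictures are not rectified), "R" (3x3) and "t" (3): a world point X has camera coordinates R X + t. Camera axes: x right, y down, z forward; pixel columns grow to the right and rows downward; lengths in mm; the calibration is good to about 2 mm. A picture is of the moment at which its call begins. There is no depth.
- env.job_done(): hands the job in, once; it reports no verdict.
The state is a dict: "t": time; "joints": joint angles; "qvel": joint speeds; "tau": joint torques, N m; "eef_pos": TCP position; "tcp_rot": TCP orientation; "ft_force": force on the tool from outside, world axes, zero at the start; "moment": the same for the moment, N m; "opening": opening from 0.0 (shut) to 1.0 (fully open).
Only numpy, scipy, OpenCV 4.12 (cv2) and the standard library are available. Lean on these libraries where they do the work, as an engineer would, in place of code of your own. Each camera call takes 0.05 s, during which the arm holds its last target. There are 200 camera calls.

## Working session

There is one attempt and no reset: what is moved stays moved. The work goes in short steps, Python scripts to look and compute and a tool call to move; the robot and the scene stay as the last step left them, time stands still between calls to the robot, and variables do not carry over. Pictures are saved under pics/ and viewed, about 8 in all and at most 12, crops included, and the job is handed in when it is done.

Besides the shell and the picture viewer there is one more tool, called after ">>>" as name(argument=value, ...) on one line, values as JSON. apply_moves: Moves the arm, as the interface text tells. Its arguments: {"type":"object","properties":{"increments":{"type":"array"}},"required":["increments"]}

```bash
mkdir -p pics
cat > h.py <<'E'
import numpy as np, cv2
from cell import status, imaging, env
def K(c):
    f=240/np.tan(np.radians(c['fovy'])/2); return np.array([[f,0,c['cx']],[0,f,c['cy']],[0,0,1.]])
def snap(n,f):
    c=imaging.read_camera(n); cv2.imwrite('pics/'+f,cv2.cvtColor(c['pixels'],cv2.COLOR_RGB2BGR)); return c
def ray(c,uv):
    p=cv2.undistortPoints(np.array([[uv]],float),K(c),np.array(c['distortion']))[0,0]
    R=np.array(c['R']);t=np.array(c['t']); d=R.T@np.array([p[0],p[1],1]); return -R.T@t, d/np.linalg.norm(d)
def onz(c,uv,z):
    o,d=ray(c,uv); return o+d*(z-o[2])/d[2]
def tri(c1,u1,c2,u2):
    o1,d1=ray(c1,u1);o2,d2=ray(c2,u2)
    s=np.linalg.lstsq(np.c_[d1,-d2],o2-o1,rcond=None)[0]
    a,b=o1+s[0]*d1,o2+s[1]*d2; return (a+b)/2,np.linalg.norm(a-b)
def proj(c,X):
    return cv2.projectPoints(np.array(X,float).reshape(-1,3),cv2.Rodrigues(np.array(c['R'],float))[0],np.array(c['t'],float),K(c),np.array(c['distortion'],float))[0][:,0]
E
python3 - <<'E'
from h import *
import pickle
a=snap('top','t0.png');b=snap('side','s0.png')
pickle.dump((a,b),open('c0.pkl','wb'))
for c in(a,b):print(c['fovy'],c['cx'],c['cy'],c['distortion'],-np.array(c['R']).T@np.array(c['t']),np.array(c['R'])[2])
print(status.state())
E
```

```text
45.553858197933714 311.74258704325763 237.49687947987002 [0.01247032 0.         0.         0.         0.        ] [ 401.05176472  -18.24637151 1425.16881061] [ 0.13952799  0.00571727 -0.99020162]
43.129157831059885 311.03252700340994 235.70493091344449 [-0.1919089  0.         0.         0.         0.       ] [ 420.59968858 1124.48953455 1054.97690029] [ 0.12640012 -0.74703774 -0.65265429]
{'t': 0.1, 'joints': array([-1.34061222e+00,  4.91488539e-01,  1.55937726e+00, -2.82810728e-05,
        1.09166017e+00, -1.05601060e-01]), 'qvel': array([-0.00020402, -0.00189811, -0.00126611, -0.00033459, -0.00220072,
        0.00028548]), 'tau': array([ 2.31805025e-03, -6.13625622e+01, -2.58606452e+01,  6.93365419e-02,
        4.70070296e-02, -5.74474143e-05]), 'eef_pos': array([ 205.91534592, -589.90467955,  225.13071495]), 'tcp_rot': array([3.06286139, 1.56986267, 1.82786328]), 'ft_force': array([-0.00595364, -0.60326682,  0.34635291]), 'moment': array([ 0.03874424, -0.00978368,  0.04785157]), 'opening': 0.998598358462161}
```

View pics/t0.png

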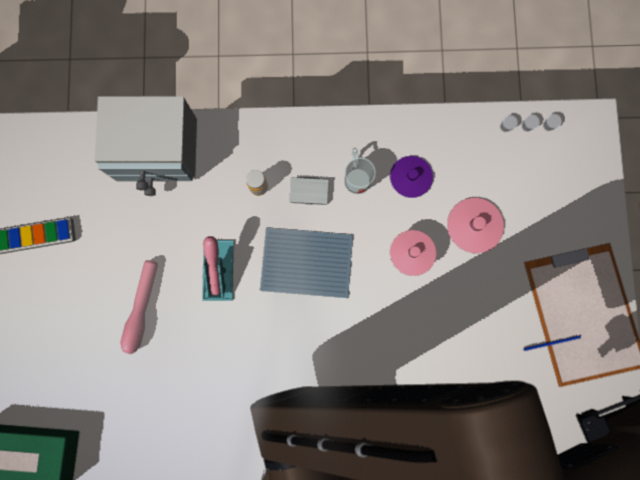

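View pics/s0.png

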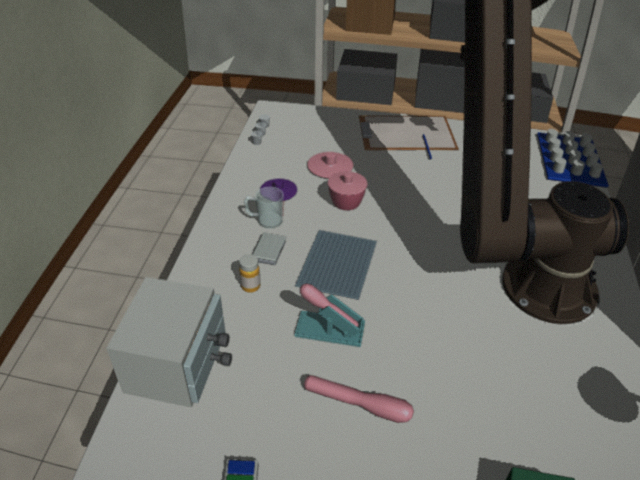

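Lid candidates in the top view are purple (411,176), large pink (476,224), and the smaller pink one on the mortar (413,252), which I choose. Pestle candidates are the large one lying at (140,305) and the small one in the drainer at (211,265), which I choose. I'll check both in one close crop.

Run:
```python
import cv2,numpy as np
t=cv2.imread('pics/t0.png');s=cv2.imread('pics/s0.png')
def cr(im,x,y,w=80,h=60):return cv2.resize(im[y:y+h,x:x+w],(400,300),interpolation=cv2.INTER_CUBIC)
o=np.vstack([np.hstack([cr(t,375,205,),cr(t,180,228,)]),np.hstack([cr(s,305,150),cr(s,290,285)])])
cv2.imwrite('pics/crop0.png',o)
```

```text
(no output)
```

View pics/crop0.png

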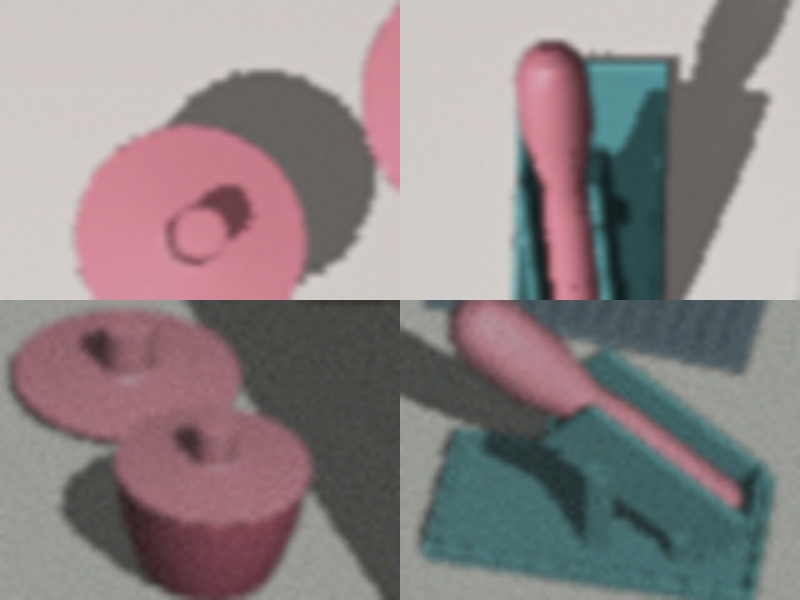

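The crops confirm both choices. The smaller lid sits on the mortar, with its knob top at about (415,252) in the top view. The small pestle lies in the drainer with its head up. Now I'll measure.

```bash
cat > fit.py <<'E'
from h import *
from scipy.optimize import minimize
S=np.arange(-80,81,2.); 
Rr=np.where(S<-10,12,np.where(S<25,10.8,np.where(S<36,14.5,np.where(S<=64,17,np.sqrt(np.clip(17**2*(1-((S-64)/16)**2),4,None))))))
def pink(c):
    h=cv2.cvtColor(c['pixels'],cv2.COLOR_RGB2HSV).astype(int)
    return ((h[...,0]>165)|(h[...,0]<4))&(h[...,1]>70)&(h[...,2]>40)
def draw(c,mid,ax,smin):
    m=np.zeros((480,640),np.uint8);dc=m.copy()
    P=mid+S[:,None]*ax; uv=proj(c,P); dep=(P@np.array(c['R']).T+np.array(c['t']))[:,2]; f=K(c)[0,0]
    for s,p,r in zip(S,uv,f*Rr/dep):
        cv2.circle(m if s>=smin else dc,tuple(int(round(v*16)) for v in p),int(r*16),255,-1,cv2.LINE_AA,4)
    return m/255.,dc>0
def fit(cams,x0,smin,free):
    # x=[x,y,z,yaw,pitch(up of head)]
    pk=[pink(c) for c in cams]
    def full(v): x=np.array(x0,float); x[free]=v; return x
    def ax(x): return np.array([np.cos(x[3])*np.cos(x[4]),np.sin(x[3])*np.cos(x[4]),np.sin(x[4])])
    def cost(v):
        x=full(v);J=0
        for c,p in zip(cams,pk):
            m,dc=draw(c,x[:3],ax(x),smin); u=proj(c,x[:3])[0].astype(int); w=np.zeros_like(dc); w[max(0,u[1]-55):u[1]+55,max(0,u[0]-60):u[0]+60]=1
            J+=(np.abs(m-p)[w&~(dc&(m<.5))]).sum()
        return J
    v=np.array(x0,float)[free]
    d=np.array([10,10,10,.2,.2])[free]
    for k in range(3):
        r=minimize(cost,v,method='Nelder-Mead',options=dict(initial_simplex=np.vstack([v]+[v+np.eye(len(v))[i]*d[i]*(.5**k) for i in range(len(v))])));v=r.x
    return full(v),r.fun,ax(full(v))
E
python3 - <<'E'
from fit import *
import pickle
a,b=pickle.load(open('c0.pkl','rb'))
print('knob top',onz(a,(415.2,251.6),97.5),'tri',tri(a,(415.2,251.6),b,(347.4,178.5)))
print('disc',onz(a,(375+191/5,252),73))
for p in [(266,228),(353,233),(348,297),(261,290)]: print('mat',onz(a,p,4).round())
for p in [(203,240),(235,240),(233,300),(203,300)]: print('dr',onz(a,p,5).round())
print('bigl',onz(a,(476,224),5),'tin',onz(a,(309,190),22),'bottle',onz(a,(256,178),86),'cup',onz(a,(360,175),90))
m0=onz(a,(213,270),75); print(m0)
x,f,ax=fit([a,b],[m0[0],m0[1],75,.15,.698],14,[0,1,3]); print('pestle',x.round(2),f,'head',(x[:3]+50*ax).round(1))
x,f,ax=fit([a,b],x,14,[0,1,2,3,4]); print('free',x.round(2),f,'head',(x[:3]+50*ax).round(1))
from scipy.spatial.transform import Rotation as Ro
print(Ro.from_euler('xyz',status.state()['tcp_rot']).as_matrix().round(3))
E
```

```text
knob top [ 549.31740551 -251.15554896   97.5       ] tri (array([ 552.40946351, -254.95598249,   75.83551784]), np.float64(1.3373500507199394))
disc [ 551.20615537 -250.66915895   73.        ]
mat [628. 105.   4.]
mat [ 610. -114.    4.]
mat [451. -96.   4.]
mat [473. 119.   4.]
dr [601. 263.   5.]
dr [599. 183.   5.]
dr [450. 188.   5.]
dr [451. 262.   5.]
bigl [ 625.79411822 -422.74290471    5.        ] tin [719.21672157  -5.90639678  22.        ] bottle [737.1907232  120.22560678  86.        ] cup [ 737.53390728 -129.32865842   90.        ]
[518.9782158  225.14903645  75.        ]
pestle [5.2463e+02 2.2724e+02 7.5000e+01 3.0000e-02 7.0000e-01] 407.97254901960787 head [562.9 228.5 107.1]
free [5.2868e+02 2.2651e+02 6.7220e+01 1.0000e-02 8.1000e-01] 365.6901960784314 head [563.2 226.8 103.4]
[[-0.     0.944  0.33 ]
 [ 0.001  0.33  -0.944]
 [-1.     0.    -0.001]]
```

>>> apply_moves(increments=[[0,0,0,0,6.42],[0,0,0,0,6.42],[0,0,0,0,6.42],[0,0,25,-25,0],[0,0,25,-25,0],[0,0,25,-25,0],[0,0,25,-25,0],[0,0,25,-25,0],[0,0,25,-25,0],[0,0,25,-25,0]])

```text
t: 1.1
eef_pos: [381.8, -413.9, 225.5]
tcp_rot: [-2.373, 1.57, 2.339]
ft_force: [-0.4, -0.1, -0.5]
opening: 1.002
```

>>> apply_moves(increments=[[0,0,25,-25,0],[0,0,25,-25,0],[0,0,25,-25,0],[0,0,25,-25,0],[0,0,25,-25,0],[0,0,25,-25,0],[0,20,19,-14,0],[0,30,0,0,0],[0,0,0,0,0],[0,0,0,0,0]])

```text
t: 2.1
eef_pos: [549.9, -251.4, 175.8]
tcp_rot: [-2.013, 1.57, 2.699]
ft_force: [-0.4, -0.3, 1.4]
opening: 1.001
```

Run:
```python
from h import *
s=status.state(); print(s['t'],s['eef_pos'],s['joints'].round(2))
c=snap('top','t1.png');b=snap('side','s1.png')
i=cv2.imread('pics/t1.png')[200:300,340:480]; j=cv2.imread('pics/s1.png')[120:220,290:430]
cv2.imwrite('pics/v1.png',np.hstack([cv2.resize(k,(392,280),interpolation=2) for k in(i,j)]))
p=s['eef_pos']; print(proj(c,p),proj(b,p))
```

```text
2.1 [ 549.94555638 -251.36278212  175.76186087] [-0.54  0.52  1.67 -0.    0.96  1.03]
[[421.35048735 247.22091358]] [[350.06600914 148.96702648]]
```

View pics/v1.png

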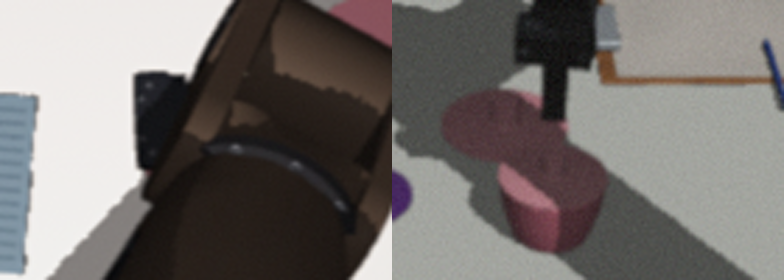

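The top view is covered by the arm. The side view shows the finger above the mortar lid with nothing in its way. I'll descend, close and lift.

>>> apply_moves(increments=[[0,25,0,0,0],[0,25,0,0,0],[0,25,0,0,0],[0,12,0,0,0],[0,0,0,0,0],[0.4,0,0,0,0],[0.8,0,0,0,0],[1,0,0,0,0],[1,0,0,0,0],[1,0,0,0,0]])

```text
t: 3.2
eef_pos: [550.2, -251.3, 89.0]
tcp_rot: [0.9, 1.57, -0.671]
ft_force: [-0.0, -0.4, 0.5]
opening: 0.637
```

>>> apply_moves(increments=[[1,0,0,0,0],[1,0,0,0,0],[1,0,0,0,0],[1,0,0,0,0],[1,-5,0,0,0],[1,-10,0,0,0],[1,-15,0,0,0],[1,-15,0,0,0],[1,-15,0,0,0],[1,0,0,0,0]])

```text
t: 4.2
eef_pos: [550.9, -251.7, 151.2]
tcp_rot: [1.015, 1.567, -0.556]
ft_force: [-0.5, 0.1, -0.8]
opening: 0.252
```

Run:
```python
from h import *
s=status.state(); print(s['t'],s['eef_pos'],s['ft_force'],s['opening'])
b=snap('side','s2.png'); j=cv2.imread('pics/s2.png')[100:220,270:430]
cv2.imwrite('pics/v2.png',cv2.resize(j,(560,420),interpolation=2))
```

```text
4.2 [ 550.89479447 -251.68114906  151.15918252] [-0.50316033  0.06394844 -0.79102322] 0.2520257968047687
```

View pics/v2.png

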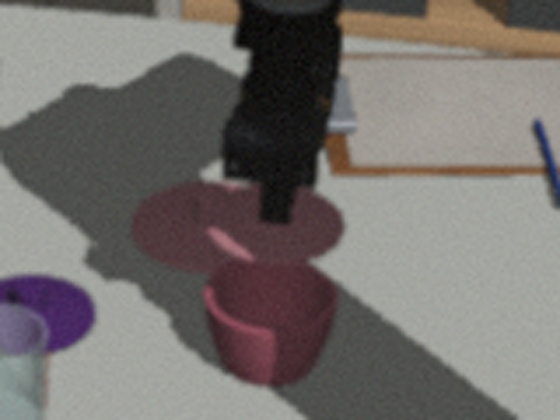

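The lid is held (opening 0.25 ≈ 24 mm) and level, and the mortar is open and unmoved. I'll carry the lid toward the robot and set it down at x≈420.

>>> apply_moves(increments=[[1,0,-15,0,0],[1,0,-25,0,0],[1,0,-25,0,0],[1,0,-25,0,0],[1,0,-25,0,0],[1,0,-15,0,0],[1,20,0,0,0],[1,25,0,0,0],[1,25,0,0,0],[1,25,0,0,0]])

```text
t: 5.25
eef_pos: [420.3, -251.3, 52.6]
tcp_rot: [0.836, 1.57, -0.735]
ft_force: [0.1, -0.9, -1.4]
opening: 0.254
```

>>> apply_moves(increments=[[1,15,0,0,0],[1,6,0,0,0],[1,3,0,0,0],[1,0,0,0,0],[1,1.5,0,0,0],[1,0,0,0,0],[1,0,0,0,0]])

```text
t: 5.95
eef_pos: [420.2, -251.3, 28.6]
tcp_rot: [0.816, 1.57, -0.755]
ft_force: [0.3, -0.4, -1.3]
opening: 0.253
```

>>> apply_moves(increments=[[1,1,0,0,0],[1,0,0,0,0],[1,0,0,0,0]])

```text
t: 6.25
eef_pos: [420.3, -251.3, 28.2]
tcp_rot: [0.858, 1.569, -0.713]
ft_force: [-2.5, 1.8, 14.2]
opening: 0.252
```

>>> apply_moves(increments=[[1,1,0,0,0],[1,0,0,0,0],[1,0,0,0,0]])

```text
t: 6.55
eef_pos: [420.3, -251.3, 28.0]
tcp_rot: [0.869, 1.569, -0.702]
ft_force: [-4.6, 3.7, 28.3]
opening: 0.255
```

>>> apply_moves(increments=[[1,-1,0,0,0],[0.7,0,0,0,0],[0.5,0,0,0,0],[0.3,0,0,0,0],[0,0,0,0,0],[0,0,0,0,0],[0,-10,0,0,0],[0,-25,0,0,0],[0,-30,0,0,0],[0,-30,0,0,0]])

```text
t: 7.55
eef_pos: [419.9, -251.0, 123.7]
tcp_rot: [-2.093, 1.57, 2.619]
ft_force: [0.3, -1.2, 0.6]
opening: 0.915
```

>>> apply_moves(increments=[[0,-30,0,0,0],[0,-30,0,0,0],[0,0,10,-30,0],[0,0,10,-30,0],[0,0,10,-30,0],[0,0,10,-30,0],[0,0,10,-30,0],[0,0,10,-30,0],[0,0,10,-30,0],[0,0,10,-30,0]])

```text
t: 8.55
eef_pos: [500.3, -9.9, 182.9]
tcp_rot: [1.165, 1.57, -0.406]
ft_force: [0.3, -0.6, 0.3]
opening: 0.996
```

>>> apply_moves(increments=[[0,0,10,-30,0],[0,0,10,-30,0],[0,0,10,-30,0],[0,0,10,-30,0],[0,0,3,-30,0],[0,0,0,-30,0],[0,0,0,0,0],[0,0,0,0,0]])

```text
t: 9.35
eef_pos: [542.9, 169.0, 182.5]
tcp_rot: [0.172, 1.571, -1.398]
ft_force: [0.1, -0.7, -0.3]
opening: 1.0
```

Run:
```python
from h import *
s=status.state(); print(s['t'],s['eef_pos'],s['joints'].round(2))
b=snap('side','s3.png'); c=snap('top','t3.png')
i=cv2.imread('pics/t3.png')[210:330,320:480];j=cv2.imread('pics/s3.png')[250:370,250:410];k=cv2.imread('pics/s3.png')[120:240,300:460]
cv2.imwrite('pics/v3.png',np.hstack([cv2.resize(q,(266,200),interpolation=2) for q in(i,j,k)]))
print(proj(b,s['eef_pos']))
```

```text
9.35 [542.9247684  169.02601644 182.49952927] [ 0.19  0.46  1.75 -0.    0.93  1.76]
[[328.99996894 251.26450625]]
```

View pics/v3.png

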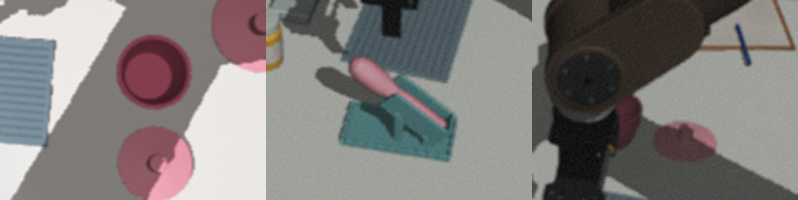

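The lid lies flat beside the mortar, and the pestle is untouched in the drainer. Next I go above the pestle head and grip it.

>>> apply_moves(increments=[[0,0,10,-30,0],[0,0,10,-29,0],[0,0,0,0,0],[0,25,0,0,0],[0,25,0,0,0],[0,22,0,0,0],[0,11,0,0,0],[0,0,0,0,0],[0.4,0,0,0,0],[0.6,0,0,0,0]])

```text
t: 10.45
eef_pos: [563.8, 227.6, 100.3]
tcp_rot: [1.783, 1.569, 0.212]
ft_force: [0.0, 0.2, 0.7]
opening: 0.883
```

>>> apply_moves(increments=[[1,0,0,0,0],[1,0,0,0,0],[1,0,0,0,0],[1,0,0,0,0],[1,0,0,0,0],[1,0,0,0,0]])

```text
t: 11.05
eef_pos: [563.3, 227.8, 99.1]
tcp_rot: [-0.062, 1.571, -1.634]
ft_force: [0.5, 0.5, 0.5]
opening: 0.387
```

Run:
```python
from h import *
s=status.state(); print(s['t'],s['eef_pos'],s['ft_force'],s['opening']*95)
b=snap('side','s4.png')
j=cv2.imread('pics/s4.png')[240:360,240:400]
cv2.imwrite('pics/v4.png',cv2.resize(j,(480,360),interpolation=2))
```

```text
11.05 [563.27359218 227.77649604  99.07159463] [0.45805119 0.48924866 0.53010482] 36.80228470071412
```

View pics/v4.png

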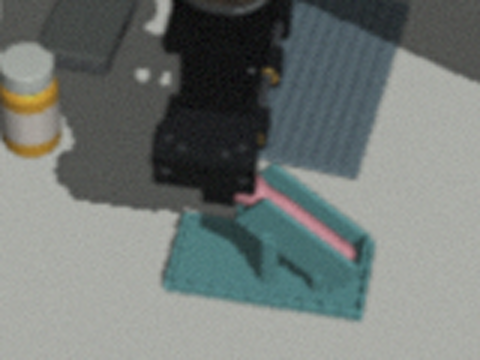

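The fingers stand around the head and the pestle is still in its channel. I'll let the grip settle, then lift.

>>> apply_moves(increments=[[1,0,0,0,0],[1,0,0,0,0],[1,0,0,0,0],[1,0,0,0,0],[1,-3,0,0,0],[1,-6,0,0,0],[1,-8,0,0,0],[1,-10,0,0,0],[1,-10,0,0,0],[1,-10,0,0,0]])

```text
t: 12.1
eef_pos: [563.3, 227.8, 147.3]
tcp_rot: [1.719, 1.57, 0.148]
ft_force: [0.4, -0.0, -1.3]
opening: 0.349
```

>>> apply_moves(increments=[[1,-10,0,0,0],[1,-10,0,0,0],[1,-10,0,0,0],[1,-10,0,0,0],[1,-10,0,0,0],[1,-10,0,0,0],[1,-10,0,0,0],[1,-10,0,0,0],[1,-10,0,0,0],[1,0,0,0,0]])

```text
t: 13.1
eef_pos: [563.7, 227.9, 237.7]
tcp_rot: [1.802, 1.569, 0.231]
ft_force: [0.7, -0.6, -2.4]
opening: 0.346
```

Run:
```python
from h import *
s=status.state(); print(s['t'],s['eef_pos'],s['ft_force'],s['opening']*95)
b=snap('side','s5.png')
j=cv2.imread('pics/s5.png')[200:350,240:440]
cv2.imwrite('pics/v5.png',cv2.resize(j,(600,450),interpolation=2))
```

```text
13.1 [563.70920757 227.93150067 237.6699605 ] [ 0.73519654 -0.58658663 -2.40439405] 32.88843208741609
```

View pics/v5.png

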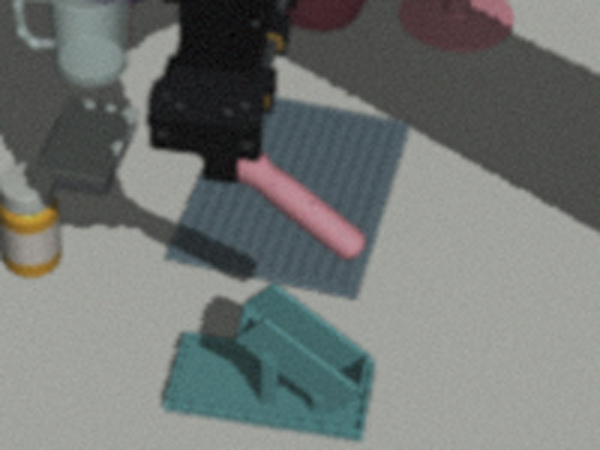

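The pestle is held by its head (32.9 mm, 2.4 N weight) and keeps its slope, with the handle end at side pixel (356,281). I'll compute its angle and the mat pose.

Run:
```python
from h import *
b=imaging.read_camera('side')
def ony(uv,y):
    o,d=ray(b,uv); return o+d*(y-o[1])/d[1]
e=ony((356.2,281.2),228);n=ony((323.3,255.7),228);print(e.round(1),n.round(1),np.degrees(np.arctan2(n[2]-e[2],n[0]-e[0])))
h=np.array([563.7,227.9,245.7]); print(np.degrees(np.arctan2(h[2]-e[2],h[0]-e[0])),np.linalg.norm(h-e))
```

```text
[476.1 228.  162.1] [546.7 228.  222.4] 40.473552372280295
43.64114870630042 121.11367079171919
```

>>> apply_moves(increments=[[1,0,0,12,0],[1,0,0,25,0],[1,0,0,25,0],[1,0,0,25,0],[1,0,0,25,0],[1,0,0,25,0],[1,0,0,25,0],[1,0,0,25,0],[1,0,0,25,0],[1,0,0,13,0]])

```text
t: 14.2
eef_pos: [562.8, 0.6, 235.7]
tcp_rot: [-1.276, 1.57, -2.849]
ft_force: [0.7, 0.5, -1.5]
opening: 0.348
```

>>> apply_moves(increments=[[1,15,0,0,0],[1,20,0,0,0],[1,20,0,0,0],[1,20,0,0,0],[1,20,0,0,0],[1,20,0,0,0],[1,15,0,0,0],[1,5,0,0,0],[1,0,0,0,0]])

```text
t: 15.1
eef_pos: [562.9, 2.7, 100.6]
tcp_rot: [-1.65, 1.569, 3.062]
ft_force: [-0.2, 0.1, -1.5]
opening: 0.348
```

>>> apply_moves(increments=[[1,5,0,0,0],[1,5,0,0,0],[1,5,4,0,0],[1,5,4,0,0],[1,0,0,0,0]])

```text
t: 15.6
eef_pos: [571.8, 2.8, 80.7]
tcp_rot: [2.004, 1.571, 0.433]
ft_force: [-0.6, 0.6, 1.0]
opening: 0.353
```

>>> apply_moves(increments=[[1,8,5,0,0],[1,8,4,0,0],[1,8,4,0,0],[1,8,3,0,0],[1,0,0,0,0]])

```text
t: 16.1
eef_pos: [587.0, 2.7, 47.7]
tcp_rot: [-1.58, 1.569, 3.132]
ft_force: [0.2, -0.3, 1.1]
opening: 0.349
```

>>> apply_moves(increments=[[1,8,2,0,0],[1,8,2,0,0],[1,8,1,0,0],[1,5,1,0,0],[1,0,0,0,0],[1,0,0,0,0]])

```text
t: 16.7
eef_pos: [592.8, 2.8, 19.9]
tcp_rot: [-1.603, 1.57, 3.109]
ft_force: [-1.1, 1.0, -0.6]
opening: 0.347
```

>>> apply_moves(increments=[[1,2,0,0,0],[1,1,0,0,0],[1,0,0,0,0]])

```text
t: 17.0
eef_pos: [593.2, 2.8, 17.7]
tcp_rot: [1.235, 1.57, -0.336]
ft_force: [-2.1, 0.4, 4.3]
opening: 0.349
```

Run:
```python
from h import *
s=status.state(); print(s['t'],s['eef_pos'],s['ft_force'],s['opening']*95)
b=snap('side','s6.png')
j=cv2.imread('pics/s6.png')[200:320,270:430]
cv2.imwrite('pics/v6.png',cv2.resize(j,(640,480),interpolation=2))
```

```text
17.0 [593.20867741   2.77073976  17.65030035] [-2.09621508  0.35726511  4.2983229 ] 33.1419059133024
```

View pics/v6.png

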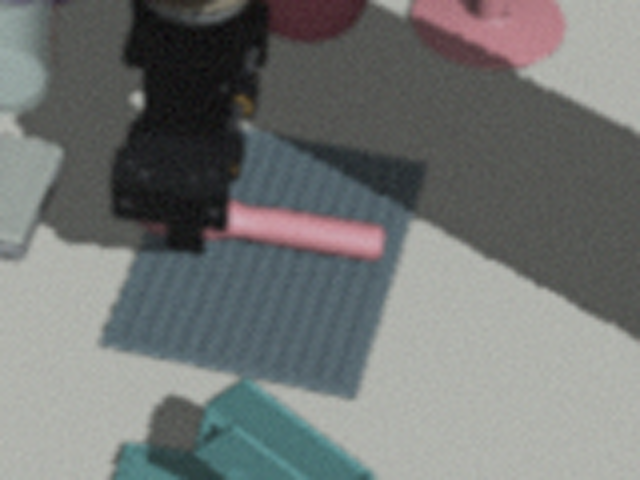

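The pestle lies flat on the mat, with its handle end at side pixel (366,260). I'll release gently and rise.

>>> apply_moves(increments=[[0.62,0,0,0,0],[0.55,0,0,0,0],[0.45,0,0,0,0],[0.3,0,0,0,0],[0,0,0,0,0],[0,0,0,0,0],[0,0,0,0,0],[0,-10,0,0,0],[0,-25,0,0,0],[0,-30,0,0,0]])

```text
t: 18.05
eef_pos: [592.7, 2.8, 82.7]
tcp_rot: [-1.632, 1.569, 3.08]
ft_force: [-0.6, -0.4, 0.2]
opening: 0.992
```

>>> apply_moves(increments=[[0,-30,0,0,0],[0,-30,-10,-20,0],[0,0,-30,-25,0],[0,0,-30,-30,0],[0,0,-30,-30,0],[0,0,0,-30,0],[0,0,0,-30,0],[0,0,0,-30,0],[0,0,0,0,0]])

```text
t: 18.95
eef_pos: [493.1, 200.4, 142.9]
tcp_rot: [1.976, 1.569, 0.408]
ft_force: [-0.2, 0.6, -0.7]
opening: 0.998
```

Run:
```python
from fit import *
s=status.state(); print(s['t'],s['eef_pos'],s['opening']*95)
b=snap('side','s7.png'); c=snap('top','t7.png')
for cams in ([c,b],[c],[b]):
    x,f,ax=fit(cams,[543,3,18.5,0,.04],-90,[0,1,3]); print('pestle',x.round(2),f,'handle',(x[:3]-45*ax).round(1))
# mortar rim circle from top: pink pixels near
p=pink(c); print(p[225:280,385:440].sum(), np.argwhere(p[222:276,385:437]).mean(0)+[222,385])
```

```text
18.95 [493.10421775 200.42265931 142.89087876] 94.83199889942456
pestle [5.6669e+02 1.0900e+00 1.8500e+01 0.0000e+00 4.0000e-02] 1096.3333333333333 handle [521.7   1.   16.7]
pestle [ 5.6007e+02  1.3600e+00  1.8500e+01 -4.0000e-02  4.0000e-02] 420.4745098039216 handle [515.1   3.3  16.7]
pestle [ 5.8009e+02  1.5120e+01  1.8500e+01 -6.3000e-01  4.0000e-02] 587.1058823529412 handle [543.9  41.7  16.7]
1562 [252.72599232 412.20294494]
```

Run:
```python
import cv2,numpy as np
i=cv2.imread('pics/t7.png')[210:315,235:375];j=cv2.imread('pics/s7.png')[200:305,280:420];k=cv2.imread('pics/t7.png')[225:285,380:460]
r=lambda q,w,h:cv2.resize(q,(w,h),interpolation=cv2.INTER_CUBIC)
o=np.vstack([np.hstack([r(i,400,300),r(j,400,300)]),np.hstack([r(k,400,300),r(cv2.imread('pics/s7.png'),400,300)])])
cv2.imwrite('pics/v7.png',o)
```

```text
(no output)
```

View pics/v7.png

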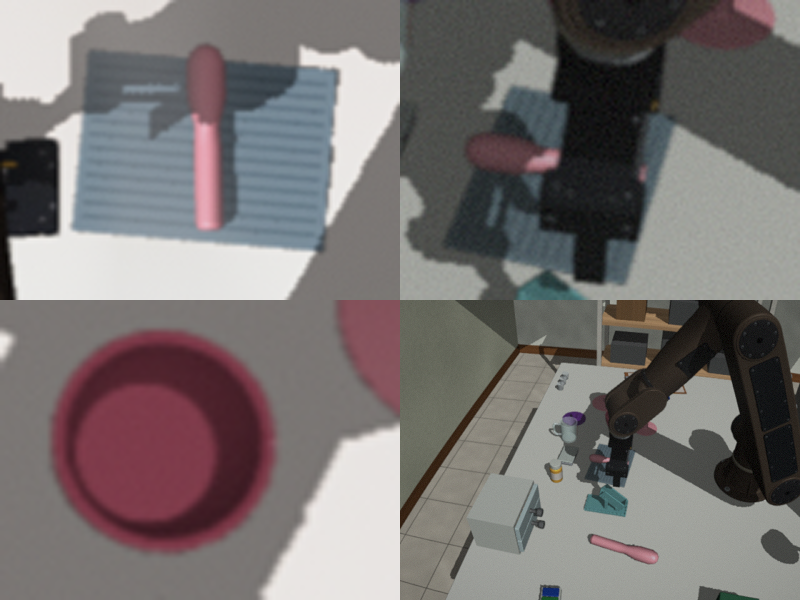

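The pestle lies flat, inside the mat, with its handle end at top pixel (307.8,290.2) and head tip at (306.8,225.1). The mortar rim is centred at (412.7,253).

Run:
```python
from h import *
import pickle
a,b=pickle.load(open('c0.pkl','rb'))
e=onz(a,(307.8,290.2),16);h=onz(a,(306.8,225.1),21);print(e,h,h-e);print('rim',onz(a,(412.7,253),66))
```

```text
[469.06296062   2.44759412  16.        ] [630.34546393   1.47542315  21.        ] [161.28250331  -0.97217097   5.        ]
rim [ 549.61012634 -250.56937089   66.        ]
```

>>> apply_moves(increments=[[0,0,2,18,0],[0,0,0,30,0],[0,0,0,30,0],[0,0,0,30,0],[0,0,0,30,0],[0,0,0,30,0],[0,0,0,30,0],[0,0,0,0,0],[0,25,0,0,0],[0,25,0,0,0]])

```text
t: 20.05
eef_pos: [495.3, -1.0, 92.3]
tcp_rot: [1.399, 1.569, -0.174]
ft_force: [0.6, 0.6, -0.8]
opening: 0.997
```

>>> apply_moves(increments=[[0,25,0,0,0],[0,25,0,0,0],[0,15,0,0,0],[0,9,0,0,0],[0,0,0,0,0],[0.5,0,0,0,0],[0.7,0,0,0,0],[1,0,0,0,0],[1,0,0,0,0],[1,0,0,0,0]])

```text
t: 21.05
eef_pos: [495.3, -0.2, 18.4]
tcp_rot: [1.267, 1.57, -0.304]
ft_force: [0.1, 0.4, -0.2]
opening: 0.635
```

>>> apply_moves(increments=[[1,0,0,0,0],[1,0,0,0,0],[1,0,0,0,0],[1,0,0,0,0],[1,0,0,0,0],[1,0,0,0,0]])

```text
t: 21.65
eef_pos: [495.1, -0.2, 18.1]
tcp_rot: [-1.358, 1.571, -2.929]
ft_force: [-0.5, -0.4, 0.6]
opening: 0.244
```

>>> apply_moves(increments=[[1,-4,0,0,0],[1,-8,0,0,0],[1,-12,0,0,0],[1,-15,0,0,0],[1,-20,0,0,0],[1,-20,0,0,0],[1,-20,0,0,0],[1,-20,0,0,0],[1,-20,0,0,0],[1,-20,0,0,0]])

```text
t: 22.65
eef_pos: [494.9, -0.1, 179.0]
tcp_rot: [1.354, 1.57, -0.217]
ft_force: [0.1, -0.5, -2.8]
opening: 0.244
```

>>> apply_moves(increments=[[1,-15,0,0,0],[1,-10,0,0,0],[1,0,0,0,0],[1,0,0,0,0]])

```text
t: 23.05
eef_pos: [494.9, -0.2, 202.0]
tcp_rot: [-1.329, 1.571, -2.901]
ft_force: [0.2, 0.3, -1.7]
opening: 0.248
```

Run:
```python
from fit import *
s=status.state(); print(s['t'],s['eef_pos'],s['ft_force'],s['opening']*95)
b=snap('side','s8.png')
g=s['eef_pos']+[0,0,8]
p=pink(b)
# search pitch with grasp as a fixed axis point at s=-54.5 (2D side view): score overlap
best=[]
for d in range(-10,95,3):
    for s0 in (-60,-54,-48):
        a=np.radians(-d); ax=np.array([np.cos(a),0,np.sin(a)]); mid=g-s0*ax
        m,dc=draw(b,mid,ax,-30); w=m>.5; best.append((p[w].mean(),d,s0))
print(sorted(best)[-6:])
u=proj(b,g)[0]; print(u)
```

```text
23.05 [ 4.94878647e+02 -1.70419247e-01  2.01982623e+02] [ 0.15059754  0.25319801 -1.72009218] 23.572540039320167
[(np.float64(0.5821727019498607), 2, -60), (np.float64(0.5925414364640884), 2, -54), (np.float64(0.5947441217150761), 2, -48), (np.float64(0.5977653631284916), 5, -60), (np.float64(0.5997229916897507), 5, -54), (np.float64(0.5997248968363136), 5, -48)]
[360.93137487 196.61780091]
```

The pads hold the pestle nearly level (about 5° of droop), so it must be turned head-down. I'll do that by loosening the grip slightly with the head just above the mat. First I'll go low and build a better droop measure.

>>> apply_moves(increments=[[1,20,0,0,0],[1,25,0,0,0],[1,25,0,0,0],[1,25,0,0,0],[1,25,0,0,0],[1,20,0,0,0],[1,12,0,0,0],[1,8,0,0,0],[1,0,0,0,0]])

```text
t: 24.0
eef_pos: [494.9, -0.2, 41.4]
tcp_rot: [-1.645, 1.569, 3.067]
ft_force: [0.1, 0.0, -2.0]
opening: 0.245
```

```bash
cat > droop.py <<'E'
from fit import *
def droop(save=None):
    s=status.state(); b=imaging.read_camera('side'); g=s['eef_pos']+[0,0,8]
    im=cv2.medianBlur(b['pixels'],3).astype(int)
    p=((im[...,0]-im[...,1]>18)&(im[...,0]-im[...,2]>5))
    if save: cv2.imwrite('pics/'+save,cv2.cvtColor(b['pixels'],cv2.COLOR_RGB2BGR))
    u=proj(b,g+[50,0,-30])[0].astype(int); W=np.zeros(p.shape,bool); W[u[1]-45:u[1]+45,max(0,u[0]-60):u[0]+60]=1
    best=[]
    for d in range(-10,92,2):
        for s0 in range(-66,-40,4):
            a=np.radians(-d); ax=np.array([np.cos(a),0,np.sin(a)]); mid=g-s0*ax
            m,dc=draw(b,mid,ax,-20); w=m>.5
            best.append((round(float((p&w).sum()/((p|w)&W&~(dc&~w)).sum()),3),d,s0))
    print('t',s['t'],s['eef_pos'].round(1),'F',s['ft_force'].round(1),'open',round(s['opening']*95,1),sorted(best)[-4:])
E
python3 -c "
from droop import *
droop('s9.png')"
```

```text
t 24.0 [ 4.949e+02 -2.000e-01  4.140e+01] F [ 0.1  0.  -2. ] open 23.2 [(0.533, 4, -54), (0.535, 4, -50), (0.536, 6, -58), (0.542, 6, -54)]
```

Droop is about 5°. Next is a trial loosening in small closure steps.

>>> apply_moves(increments=[[0.79,0,0,0,0],[0.77,0,0,0,0],[0.76,0,0,0,0],[0.76,0,0,0,0]])

```text
t: 24.45
eef_pos: [495.3, -0.3, 42.5]
tcp_rot: [1.319, 1.57, -0.252]
ft_force: [-0.0, -0.3, -2.5]
opening: 0.243
```

```bash
python3 -c "
from droop import *
droop()"
```

```text
t 24.45 [ 4.953e+02 -3.000e-01  4.250e+01] F [-0.  -0.3 -2.5] open 23.1 [(0.538, 4, -58), (0.538, 6, -58), (0.539, 4, -50), (0.541, 4, -54)]
```

>>> apply_moves(increments=[[0.755,0,0,0,0],[0.75,0,0,0,0],[0.75,0,0,0,0]])

```text
t: 24.8
eef_pos: [495.3, -0.2, 42.2]
tcp_rot: [1.161, 1.57, -0.41]
ft_force: [-0.3, -0.2, -1.3]
opening: 0.253
```

```bash
python3 -c "
from droop import *
droop()"
```

```text
t 24.8 [ 4.953e+02 -2.000e-01  4.220e+01] F [-0.3 -0.2 -1.3] open 24.0 [(0.539, 16, -66), (0.545, 16, -62), (0.548, 16, -58), (0.549, 16, -54)]
```

At closure 0.75 the pestle pivots (droop 16°, head on the mat) while the pads still hold it. I'll raise along the arc with this light grip.

>>> apply_moves(increments=[[0.75,-5,1,0,0],[0.75,-5,2,0,0],[0.75,-5,2,0,0],[0.75,-5,2,0,0],[0.75,0,0,0,0],[0.75,0,0,0,0]])

```text
t: 25.45
eef_pos: [502.2, -0.2, 62.3]
tcp_rot: [1.193, 1.57, -0.378]
ft_force: [0.4, -0.6, -0.1]
opening: 0.252
```

```bash
python3 -c "
from droop import *
droop()"
```

```text
t 25.45 [ 5.022e+02 -2.000e-01  6.230e+01] F [ 0.4 -0.6 -0.1] open 23.9 [(0.229, 30, -58), (0.229, 30, -50), (0.229, 32, -66), (0.229, 32, -62)]
```

Run:
```python
from h import *
snap('side','s10.png');snap('top','t10.png')
j=cv2.imread('pics/s10.png')[190:295,280:420]
cv2.imwrite('pics/v10.png',np.hstack([cv2.resize(j,(400,300),interpolation=2),cv2.resize(cv2.imread('pics/t10.png')[200:305,235:375],(400,300),interpolation=2)]))
```

```text
(no output)
```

View pics/v10.png

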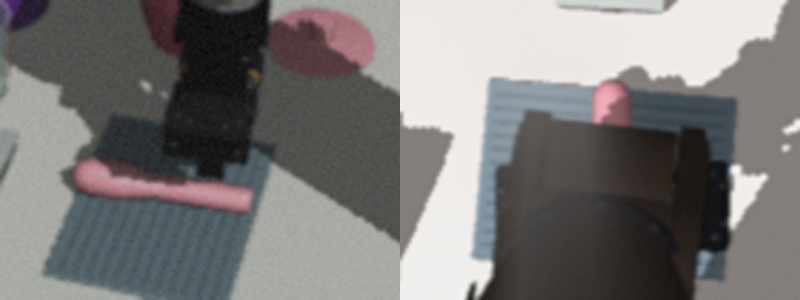

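The light grip slipped: the pestle lies flat on the mat again, with its handle end at side pixel (367,259) and head tip at (306,251). I'll regrip it and ratchet instead: a firm lift of about 15 mm, a brief loosening, then firm again.

Run:
```python
from h import *
import pickle
a,b=pickle.load(open('c0.pkl','rb'))
print(onz(b,(367.3,259.3),16),onz(b,(306.3,251.3),20))
b=imaging.read_camera('side')
# sanity: earlier known pestle end (469,0) projects to
print(proj(b,[[469.5,0,16],[629.5,0,20]]))
```

```text
[466.84222652  -1.08025651  16.        ] [622.3174693    1.70702739  20.        ]
[[366.20542655 259.4581112 ]
 [303.6382462  250.50868023]]
```

>>> apply_moves(increments=[[0.6,0,0,0,0],[0.5,0,0,0,0],[0.5,0,0,0,0],[0.5,15,-4,0,0],[0.5,15,-4,0,0],[0.5,10,0,0,0],[0.5,4,0,0,0],[0.5,0,0,0,0]])

```text
t: 26.45
eef_pos: [494.3, -0.2, 17.8]
tcp_rot: [-1.568, 1.57, -3.139]
ft_force: [0.6, -0.4, -0.8]
opening: 0.5
```

>>> apply_moves(increments=[[0.8,0,0,0,0],[1,0,0,0,0],[1,0,0,0,0],[1,0,0,0,0],[1,0,0,0,0],[1,0,0,0,0],[1,-8,0,0,0],[1,-8,0,0,0],[1,-8,0,0,0],[1,0,0,0,0]])

```text
t: 27.45
eef_pos: [494.6, -0.3, 43.4]
tcp_rot: [1.395, 1.569, -0.176]
ft_force: [-0.2, 0.9, -2.1]
opening: 0.244
```

>>> apply_moves(increments=[[0.76,0,0,0,0],[0.752,0,0,0,0],[0.75,0,0,0,0],[1,0,0,0,0],[1,0,0,0,0],[1,0,0,0,0]])

```text
t: 28.05
eef_pos: [494.2, -0.2, 42.0]
tcp_rot: [-1.356, 1.571, -2.927]
ft_force: [0.3, -0.3, -0.7]
opening: 0.243
```

```bash
python3 -c "
from droop import *
droop()"
```

```text
t 28.05 [ 4.942e+02 -2.000e-01  4.200e+01] F [ 0.3 -0.3 -0.7] open 23.1 [(0.516, 4, -58), (0.517, 4, -54), (0.517, 4, -50), (0.519, 4, -46)]
```

>>> apply_moves(increments=[[0.76,0,0,0,0],[0.752,0,0,0,0],[0.75,0,0,0,0],[0.75,0,0,0,0],[1,0,0,0,0],[1,0,0,0,0],[1,0,0,0,0]])

```text
t: 28.8
eef_pos: [494.3, -0.2, 42.2]
tcp_rot: [1.178, 1.57, -0.393]
ft_force: [0.3, -0.0, 0.1]
opening: 0.246
```

```bash
python3 -c "
from droop import *
droop()"
```

```text
t 28.8 [ 4.943e+02 -2.000e-01  4.220e+01] F [ 0.3 -0.   0.1] open 23.4 [(0.523, 16, -58), (0.524, 16, -50), (0.524, 18, -54), (0.525, 16, -54)]
```

The ratchet works: droop is 16–18° and the grip is firm. I'll repeat.

>>> apply_moves(increments=[[1,-9,0,0,0],[1,-9,1,0,0],[1,0,0,0,0],[0.76,0,0,0,0],[0.752,0,0,0,0],[0.75,0,0,0,0],[0.75,0,0,0,0],[1,0,0,0,0],[1,0,0,0,0],[1,0,0,0,0]])

```text
t: 29.85
eef_pos: [495.2, -0.2, 60.1]
tcp_rot: [0.808, 1.571, -0.764]
ft_force: [0.1, 0.4, -1.1]
opening: 0.241
```

```bash
python3 -c "
from droop import *
droop()"
```

```text
t 29.85 [ 4.952e+02 -2.000e-01  6.010e+01] F [ 0.1  0.4 -1.1] open 22.9 [(0.443, 26, -50), (0.445, 24, -50), (0.45, 26, -58), (0.454, 26, -54)]
```

>>> apply_moves(increments=[[1,-9,1,0,0],[1,-9,2,0,0],[1,0,0,0,0],[0.76,0,0,0,0],[0.752,0,0,0,0],[0.75,0,0,0,0],[0.75,0,0,0,0],[1,0,0,0,0],[1,0,0,0,0],[1,0,0,0,0]])

```text
t: 30.9
eef_pos: [498.2, -0.2, 78.1]
tcp_rot: [0.506, 1.571, -1.065]
ft_force: [0.6, 1.2, -1.4]
opening: 0.249
```

```bash
python3 -c "
from droop import *
droop()"
```

```text
t 30.9 [ 4.982e+02 -2.000e-01  7.810e+01] F [ 0.6  1.2 -1.4] open 23.7 [(0.387, 36, -54), (0.388, 34, -54), (0.388, 34, -50), (0.389, 36, -58)]
```

>>> apply_moves(increments=[[1,-9,1,0,0],[1,-9,2,0,0],[1,0,0,0,0],[0.76,0,0,0,0],[0.752,0,0,0,0],[0.75,0,0,0,0],[0.75,0,0,0,0],[1,0,0,0,0],[1,0,0,0,0],[1,0,0,0,0]])

```text
t: 31.95
eef_pos: [501.2, -0.2, 96.1]
tcp_rot: [0.574, 1.571, -0.997]
ft_force: [-1.2, 0.2, -0.6]
opening: 0.245
```

```bash
python3 -c "
from droop import *
droop()"
```

```text
t 31.95 [ 5.012e+02 -2.000e-01  9.610e+01] F [-1.2  0.2 -0.6] open 23.3 [(0.345, 46, -58), (0.346, 44, -50), (0.348, 44, -58), (0.349, 44, -54)]
```

Droop is about 47° with a firm grip. The target is head centre at u≈+7 mm from the mortar axis with the handle over the near rim, so TCP (486.6, −250.6) with floor contact near TCP z≈101. I'll rise, traverse and look.

>>> apply_moves(increments=[[1,-6,0,0,0],[1,-12,0,0,0],[1,-18,0,0,0],[1,-20,0,0,0],[1,-20,0,0,0],[1,-18,0,0,0],[1,-8,0,0,0],[1,-2,0,0,0],[1,0,0,10,0],[1,0,0,15,0]])

```text
t: 33.0
eef_pos: [500.8, -25.7, 199.5]
tcp_rot: [-1.634, 1.57, 3.079]
ft_force: [-0.7, 0.2, -1.7]
opening: 0.244
```

>>> apply_moves(increments=[[1,0,-2,25,0],[1,0,-2,25,0],[1,0,-2,25,0],[1,0,-2,25,0],[1,0,-2,25,0],[1,0,-2,25,0],[1,0,-1,25,0],[1,0,-1,25,0],[1,0,-1,15,0],[1,0,0,10,0]])

```text
t: 34.0
eef_pos: [485.4, -251.8, 199.4]
tcp_rot: [-2.042, 1.57, 2.668]
ft_force: [1.2, 0.9, -2.1]
opening: 0.245
```

>>> apply_moves(increments=[[1,0,0,0,0],[1,0,0,0,0]])

```text
t: 34.2
eef_pos: [486.0, -249.8, 199.9]
tcp_rot: [-2.294, 1.57, 2.418]
ft_force: [0.2, 0.4, -1.0]
opening: 0.242
```

```bash
python3 -c "
from droop import *
droop('s11.png')
j=cv2.imread('pics/s11.png')[85:235,280:480]
cv2.imwrite('pics/v11.png',cv2.resize(j,(640,480),interpolation=2))"
```

```text
t 34.2 [ 486.  -249.8  199.9] F [ 0.2  0.4 -1. ] open 23.0 [(0.174, 44, -62), (0.177, 46, -66), (0.178, 42, -66), (0.18, 44, -66)]
```

>>> apply_moves(increments=[[1,12,0,0,0],[1,18,0,0,0],[1,18,0,0,0],[1,14,0,0,0],[1,0,0,0,0],[1,0,0,0,0]])

```text
t: 34.85
eef_pos: [486.2, -249.7, 138.0]
tcp_rot: [-2.058, 1.57, 2.655]
ft_force: [-0.4, -0.4, -1.6]
opening: 0.245
```

>>> apply_moves(increments=[[1,10,0,0,0],[1,8,0,0,0],[1,6,0,0,0],[1,4,0,0,0],[1,0,0,0,0],[1,0,0,0,0]])

```text
t: 35.45
eef_pos: [486.1, -250.2, 110.1]
tcp_rot: [-1.552, 1.571, -3.123]
ft_force: [0.4, -0.3, -0.3]
opening: 0.246
```

```bash
python3 -c "
from h import *
s=status.state();print(s['t'],s['eef_pos'],s['ft_force'])
snap('side','s12.png');snap('top','t12.png')
r=lambda q:cv2.resize(q,(400,300),interpolation=2)
j=cv2.imread('pics/s12.png')[110:215,290:430]
cv2.imwrite('pics/v12.png',np.hstack([r(j),r(cv2.imread('pics/t12.png')[205:310,360:500])]))"
```

```text
35.45 [ 486.08927623 -250.23355542  110.12356228] [ 0.39371612 -0.25787493 -0.33209131]
```

View pics/v12.png

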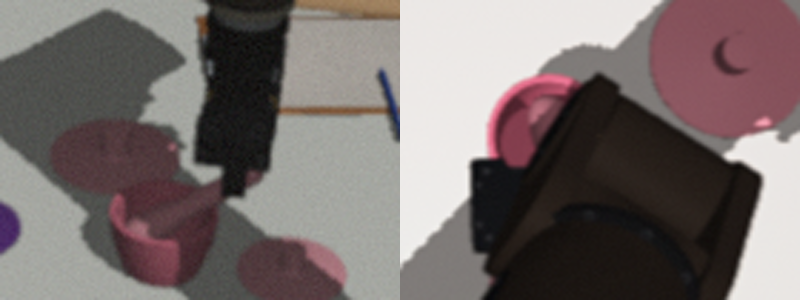

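The head is inside the mortar, the handle passes over the near rim, and the mortar and lid stand as before. I'll lower until contact.

>>> apply_moves(increments=[[1,3,0,0,0],[1,2,0,0,0],[1,0,0,0,0],[1,0,0,0,0]])

```text
t: 35.95
eef_pos: [486.0, -250.1, 105.1]
tcp_rot: [-1.945, 1.571, 2.768]
ft_force: [-2.7, 0.7, -0.0]
opening: 0.248
```

>>> apply_moves(increments=[[1,1.5,0,0,0],[1,0,0,0,0],[1,0,0,0,0]])

```text
t: 36.25
eef_pos: [486.2, -250.2, 103.6]
tcp_rot: [1.008, 1.571, -0.563]
ft_force: [-2.1, 1.0, -0.6]
opening: 0.245
```

>>> apply_moves(increments=[[1,1.5,0,0,0],[1,0,0,0,0],[1,0,0,0,0]])

```text
t: 36.55
eef_pos: [486.1, -250.3, 102.3]
tcp_rot: [0.504, 1.571, -1.067]
ft_force: [-5.0, 0.5, 5.1]
opening: 0.245
```

Contact with the floor and slightly with the far wall (Fx −5 N, Fz +5 N). I'll back off 3 mm in x, then loosen gently so the handle settles on the rim.

>>> apply_moves(increments=[[1,0,-2,0,0],[1,0,-1,0,0],[1,0,0,0,0],[1,0,0,0,0]])

```text
t: 36.95
eef_pos: [483.6, -250.4, 102.3]
tcp_rot: [1.043, 1.569, -0.528]
ft_force: [2.4, 0.7, 0.9]
opening: 0.244
```

>>> apply_moves(increments=[[0.76,0,0,0,0],[0.75,0,0,0,0],[0.75,1,0,0,0],[0.75,2,-0.5,0,0],[0.75,2,-0.5,0,0],[0.75,2,-0.5,0,0],[0.75,0,0,0,0],[0.75,0,0,0,0]])

```text
t: 37.75
eef_pos: [481.3, -250.1, 94.9]
tcp_rot: [-2.066, 1.57, 2.646]
ft_force: [0.2, -0.0, 0.0]
opening: 0.251
```

>>> apply_moves(increments=[[0.74,0,0,0,0],[0.73,0,0,0,0],[0.71,0,0,0,0],[0.68,0,0,0,0],[0.6,0,0,0,0],[0.4,0,0,0,0],[0.2,0,0,0,0],[0,0,0,0,0],[0,0,0,0,0],[0,0,0,0,0]])

```text
t: 38.75
eef_pos: [481.6, -250.2, 95.1]
tcp_rot: [-0.555, 1.571, -2.127]
ft_force: [0.5, 0.0, 0.0]
opening: 0.764
```

>>> apply_moves(increments=[[0,-8,0,0,0],[0,-20,0,0,0],[0,-30,0,0,0],[0,-30,0,0,0],[0,-30,0,0,0],[0,0,0,-30,0],[0,0,0,-30,0],[0,0,0,-30,0],[0,0,0,-30,0],[0,0,0,-30,0]])

```text
t: 39.75
eef_pos: [481.5, -99.1, 213.8]
tcp_rot: [1.122, 1.57, -0.45]
ft_force: [0.8, -0.1, -0.5]
opening: 1.002
```

>>> apply_moves(increments=[[0,0,0,-30,0],[0,0,0,-30,0],[0,0,0,-30,0],[0,0,0,-30,0],[0,0,0,-30,0],[0,0,0,-30,0],[0,0,0,-20,0],[0,0,0,0,0]])

```text
t: 40.55
eef_pos: [481.5, 101.6, 213.6]
tcp_rot: [1.813, 1.57, 0.245]
ft_force: [-0.3, -1.2, 0.6]
opening: 0.997
```

Run:
```python
from fit import *
s=status.state();print(s['t'],s['eef_pos'],s['ft_force'],s['opening'])
a=snap('top','tf.png');b=snap('side','sf.png')
g=lambda c:cv2.cvtColor(c['pixels'],cv2.COLOR_RGB2GRAY)
# predicted rest pose overlay, xor-free: colour stats and ascii-free numbers
P=a['pixels'].astype(int); pk=((P[...,0]-P[...,1]>25)&(P[...,0]-P[...,2]>8)).astype(np.uint8)
n,l,st,ce=cv2.connectedComponentsWithStats(pk)
for i in range(1,n):
    if st[i,4]>60: print('top blob',st[i],ce[i].round(1))
for deg in (40,50,60): 
  t=np.radians(deg);ax=np.array([np.sin(t),0,-np.cos(t)]);h=np.array([549.6+8,-250.5,32]);print(deg,'end px',proj(a,h-130*ax).round(1),proj(b,h-130*ax).round(1))
# extent of the pink blob of mortar+pestle
for r in range(236,312,3):
    x=np.flatnonzero(pk[r,380:450]); 
    if len(x): print(r,x[0]+380,x[-1]+380,len(x))
```

```text
40.55 [481.53424539 101.58112003 213.64317175] [-0.31485735 -1.16212337  0.59655371] 0.9974401361975215
top blob [ 447  198   57   55 2434] [475.1 225. ]
top blob [ 20 223  26  24 479] [ 32.4 234.5]
top blob [ 390  230   46  101 3282] [412.8 279.7]
top blob [587 243  53 109 575] [615.9 281.6]
top blob [524 256  28  86 604] [538.  289.3]
top blob [ 120  260   36   94 1317] [137.4 309.9]
top blob [548 345  92  42 550] [583.8 371.3]
40 end px [[419.1 283. ]] [[377.  165.9]]
50 end px [[418.2 290.5]] [[382.4 171.4]]
60 end px [[417.  296.5]] [[386.6 177.5]]
236 396 428 33
239 394 430 37
242 392 432 41
245 391 433 43
248 390 434 45
251 390 434 45
254 390 434 45
257 391 434 44
260 392 433 42
263 393 432 40
266 396 429 34
269 399 426 28
272 404 421 18
275 413 421 9
278 414 422 9
281 414 422 9
284 414 423 10
287 405 423 19
290 399 426 28
293 396 429 34
296 394 431 38
299 393 433 41
302 392 434 43
305 391 434 44
308 391 435 45
311 391 435 45
```

Run:
```python
from fit import *
a=imaging.read_camera('top');b=imaging.read_camera('side')
im=cv2.medianBlur(b['pixels'],3).astype(int); p=((im[...,0]-im[...,1]>18)&(im[...,0]-im[...,2]>5))
for r in range(150,222,2): print(r,''.join('#' if v else '.' for v in p[r,300:420]))
print('handle top col418', [tuple(a['pixels'][r,418]) [0:2] for r in range(270,306,2)])
```

```text
150 ........................................................................................................................
152 ........................................................................................................................
154 .....................#################..#...............................................................................
156 ...............#####################.######.#...........................................................................
158 ............###################################.........................................................................
160 ..........#######.#######..#######..############........................................................................
162 .........#######################################........................................................................
164 .........#######################################........................................................................
166 .........#######################################................................................
[... 3276 characters left out ...]
20 ........................................................................................................................
handle top col418 [(np.uint8(102), np.uint8(61)), (np.uint8(101), np.uint8(62)), (np.uint8(102), np.uint8(61)), (np.uint8(102), np.uint8(62)), (np.uint8(102), np.uint8(60)), (np.uint8(103), np.uint8(61)), (np.uint8(103), np.uint8(62)), (np.uint8(118), np.uint8(71)), (np.uint8(118), np.uint8(72)), (np.uint8(107), np.uint8(64)), (np.uint8(107), np.uint8(65)), (np.uint8(124), np.uint8(76)), (np.uint8(127), np.uint8(77)), (np.uint8(126), np.uint8(77)), (np.uint8(126), np.uint8(77)), (np.uint8(128), np.uint8(78)), (np.uint8(126), np.uint8(76)), (np.uint8(126), np.uint8(77))]
```

The arm hides the handle in the side view, so I'll move it further left and check again numerically.

>>> apply_moves(increments=[[0,0,0,-25,0],[0,0,0,-25,0],[0,0,0,-25,0],[0,0,0,-25,0],[0,0,0,-25,0],[0,0,0,-25,0],[0,0,0,-25,0],[0,0,0,-10,0],[0,0,0,0,0]])

```text
t: 41.65
eef_pos: [481.9, 284.8, 212.9]
tcp_rot: [-0.573, 1.57, -2.144]
ft_force: [-0.1, -1.3, 0.1]
opening: 0.999
```

Run:
```python
from fit import *
s=status.state();print(s['t'],s['eef_pos'])
b=snap('side','sg.png')
im=cv2.medianBlur(b['pixels'],3).astype(int); p=((im[...,0]-im[...,1]>18)&(im[...,0]-im[...,2]>5))
for r in range(150,222,2): print(r,''.join('#' if v else '.' for v in p[r,300:420]))
best=[]
for d in range(30,75,2):
  for u in (0,4,8,12,16):
    t=np.radians(d);ax=np.array([np.sin(t),0,-np.cos(t)]);h=np.array([549.6+u,-250.5,32]);m,dc=draw(b,h-50*ax,ax,90)
    E=dc; W=np.zeros(p.shape,bool); W[150:192,352:400]=1
    best.append((round(float((p&E&W).sum()/((p|E)&W).sum()),3),d,u))
print(sorted(best)[-6:])
```

```text
41.65 [481.92882874 284.78683424 212.92212688]
150 ........................................................................................................................
152 ........................................................................................................................
154 ...................###..................................................................................................
156 ............####.#####..................................................................................................
158 ..........############..................................................................................................
160 ........###############.................................................................................................
162 .......################.................................................................................................
164 .......################.................................................................................................
166 .......#################.........................
[... 2834 characters left out ...]
..........................................................................##########################............
214 ...................................................................................######################...............
216 ............................................................................................#.#..##.....................
218 ........................................................................................................................
220 ........................................................................................................................
[(0.0, 72, 16), (0.0, 74, 0), (0.0, 74, 4), (0.0, 74, 8), (0.0, 74, 12), (0.0, 74, 16)]
```

>>> apply_moves(increments=[[0,-2,0,30,0],[0,-2,0,30,0],[0,-2,0,30,0],[0,-2,0,30,0],[0,-2,0,30,0],[0,-2,0,30,0],[0,-2,0,30,0],[0,-2,0,30,0],[0,-2,0,30,0],[0,-2,0,30,0]])

```text
t: 42.7
eef_pos: [480.9, -17.7, 233.4]
tcp_rot: [0.277, 1.57, -1.296]
ft_force: [-0.6, -0.4, 0.4]
opening: 1.0
```

>>> apply_moves(increments=[[0,0,0,30,0],[0,0,0,30,0],[0,0,0,30,0],[0,0,0,30,0],[0,0,0,30,0],[0,0,0,30,0],[0,0,0,30,0],[0,0,0,30,0],[0,0,0,30,0],[0,0,0,30,0]])

```text
t: 43.7
eef_pos: [480.1, -317.4, 233.3]
tcp_rot: [-0.774, 1.571, -2.347]
ft_force: [0.5, 0.2, 0.5]
opening: 0.998
```

>>> apply_moves(increments=[[0,0,-28,29,0],[0,0,-28,29,0],[0,0,-28,29,0],[0,0,-28,29,0],[0,0,-28,29,0],[0,0,-28,29,0],[0,0,-28,29,0],[0,0,-20,25,0],[0,0,0,0,0]])

```text
t: 44.6
eef_pos: [261.4, -545.8, 232.9]
tcp_rot: [-0.806, 1.57, -2.382]
ft_force: [-0.3, 0.1, 0.4]
opening: 0.999
```

Run:
```python
from fit import *
s=status.state();print(s['t'],s['eef_pos'])
b=snap('side','sh.png');a=snap('top','th.png')
im=cv2.medianBlur(b['pixels'],3).astype(int); p=((im[...,0]-im[...,1]>18)&(im[...,0]-im[...,2]>5))
for r in range(150,222,2): print(r,''.join('#' if v else '.' for v in p[r,300:420]))
best=[]
for d in range(30,75,2):
  for u in (0,4,8,12,16):
    t=np.radians(d);ax=np.array([np.sin(t),0,-np.cos(t)]);h=np.array([549.6+u,-250.5,32]);m,dc=draw(b,h-50*ax,ax,90)
    W=np.zeros(p.shape,bool); W[150:190,370:400]=1
    best.append((round(float((p&dc&W).sum()/((p|dc)&W).sum()),3),d,u))
print(sorted(best)[-6:])
P=a['pixels'].astype(int); pk=((P[...,0]-P[...,1]>25)&(P[...,0]-P[...,2]>8))
print([(r,np.flatnonzero(pk[r,380:450])[[0,-1]]+380) for r in (236,248,252,256,268,300,308,316) if pk[r,380:450].any()])
```

```text
44.6 [ 261.40766206 -545.78317882  232.93665173]
150 ..............................................................................#.........................................
152 ......................################..................................................................................
154 ................#########################...............................................................................
156 ............#################################...........................................................................
158 ..........######################################........................................................................
160 ........###########################################.....................................................................
162 .......############################################.....................................................................
164 .......############################################.....................................................................
166 .......########################################
[... 3060 characters left out ...]
.............
216 ........................................................................................................................
218 ........................................................................................................................
220 ........................................................................................................................
[(0.514, 46, 16), (0.539, 52, 16), (0.547, 48, 12), (0.562, 50, 16), (0.566, 46, 12), (0.594, 48, 16)]
[(236, array([396, 428])), (248, array([390, 435])), (252, array([390, 435])), (256, array([390, 435])), (268, array([397, 427])), (300, array([392, 433])), (308, array([391, 434])), (316, array([393, 433]))]
```

The handle end sits at side pixel (381,171). A 50° lean was predicted to put it at (382,171), so the pestle is leaning on the rim. The mortar and lid are where they should be, so I'll hand in.

```bash
python3 -c "
from h import *
print(env.job_done(),status.state()['t'])"
```

```text
the job is handed in; nothing more can be done
the job is handed in; nothing more can be done
```

The job is done and handed in at about 45 s of the allowed 62 s. No verdict was reported, so success rests on my own checks.

- **Lid:** it lies knob up on the ledge at about (420, −251) mm, 130 mm from the mortar's axis.
- **Pestle:** I lifted it out of the drainer by its head, laid it on the mat and released it. I then took it by the handle and stood it head down in the mortar.

**Slip on the mat:** the first lift by the handle left the pestle nearly level in the pads, so it had to be turned head down. While I was loosening the grip to turn it, it slipped back onto the mat from a small height, roughly 15 mm. I regripped it and turned it in small steps to about 47°, always with the head close to the mat.

**Last checks:**
- **Pestle lean:** the handle end was at side pixel (381, 171), where a 50° lean was predicted at (382, 171). The model fit gave about 48° from vertical, but its overlap was only 0.59.
- **Mortar:** the rim stayed within about a pixel (2–3 mm) of its start position.
- **Lid:** its outline was unchanged since it was set down. I did not measure its tilt separately.
- **Robot:** clear of everything, gripper open.
- **Bottle, cup and tin:** no path went near them, but I did not measure them again at the end.
- **Failed checks:** two earlier final views were blocked by the arm, and one early two-camera height reading of the knob disagreed by about 20 mm, so I used the top camera instead.

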